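# Flip the refill tags of the game-piece bins

### The arm

A 6-joint arm with a two-finger parallel gripper is mounted at the origin on the work surface. World frame = base frame: x ahead of the robot, y to its left, z up, the work surface at z = 0. Lengths are in mm, angles in rad, forces in N, time in s.
With the tool pointing down it reaches from about 275 to 825 mm from the base axis. Payload 5.2 kg.
Tool frame: the origin (TCP) lies at the very end of the fingers, on their centre line; the grasp point (between the pads) lies 19 mm behind it; z points along the fingers, y is the direction in which the jaws open and shut (so a half turn about z gives the same grasp; the last joint's range is limited). The gripper opens to 93 mm and grips with 3 to 60 N. Pads are 15 mm wide; open, the fingers measure 128 mm over their backs; the gripper's body (75 mm by 188 mm) begins 65 mm behind the grasp point.
Start: joints at [1.07, 0.259, 1.535, -0, 1.348, -0.203], TCP at [161.358, 525.803, 218.653] pointing down, gripper open.
Joint ranges: [-3.14, 3.14], [-0.91, 2.08], [0.19, 2.58], [-1.22, 4.36], [0.22, 2.71], [-3.12, 3.12]. Speed limits (rad/s): [2.57, 2.57, 3.14, 3.14, 3.14, 3.14].

### API

Orientations are given as [roll, pitch, yaw] about the fixed x, y, z axes, in that order (R = Rz(yaw) Ry(pitch) Rx(roll)).
In Python, from bench import robot gives the robot as it stands. The module is installed in compiled form; this text tells all that it offers. Calls block until the motion is done:
- robot.move_ptp(position, orientation): joint-space move of the TCP to a pose.
- robot.move_linear(position, ori=None, speed=150, f_stop=None): straight line of the TCP; ori=None keeps the orientation; speed is the mean speed in mm/s. With f_stop (N) it stops when the force on the tool has changed by that much, and returns True; else False.
- robot.move_j(angles): joint-space move.
- robot.move_gripper(opening): opening from 0.0 (shut) to 1.0 (fully open); the grip force is fixed at half the most; returns when the fingers have stopped.
- robot.sleep(seconds).
- robot.inverse_kinematics(position, orientation): joint angles nearest the present ones, or None.
- robot.get_image(name): name is "scene" or "top" or "wrist"; returns a dict with "img" (384x512x3 uint8, blue, green, red), "fovy" (degrees; the focal length in pixels is half the picture's height over the tangent of half this angle, whatever the lens; pixels are square), "cx", "cy" (the principal point, pixels), "k1" (the pictures are not rectified: a ray, as slopes to the right and down, at radius r is drawn at 1 + k1 r^2 times it, then the intrinsics apply), "eye" and "orientation" of the camera in the world. Camera axes: x right, y down, z forward; pixel columns grow to the right and rows downward; lengths in mm; the calibration is good to about 2 mm. A picture is of the moment at which its call begins. There is no depth.
A pose or a line that the arm cannot do raises robot.MotionError and nothing moves.
- robot.hand_in(): hands the job in, once; it reports no verdict.
Readings, each from a call of its own:
- robot.current_t(): time.
- robot.current_qpos(): joint angles.
- robot.current_joint_vel(): joint speeds.
- robot.current_joint_efforts(): joint torques, N m.
- robot.current_tcp_pos(): TCP position.
- robot.current_eef_rot(): TCP orientation.
- robot.current_contact_force(): force on the tool from outside, world axes, zero at the start.
- robot.current_ft_torque(): the same for the moment, N m.
- robot.current_gripper_width(): opening from 0.0 (shut) to 1.0 (fully open).
Only numpy, scipy, OpenCV 4.12 (cv2) and the standard library are available. Lean on these libraries where they do the work, as an engineer would, in place of code of your own. Each camera call takes 0.05 s, during which the arm holds its last target.

### The job

Each of the five bins of game pieces has a hinged tag, green on one face and red on the other, on the rail in front of it. With a fingertip, push over the tags that are wrong, so that only the two bins filled to the brim have their tags lying green face up and all the other tags lie red face up. Push the tags gently without pinching them, and do not shift or pick up the bins or anything else on the table.

Things in the scene. Friction and masses are not known exactly. Their poses are not given: they have to be found in the camera images.
- rail: Fixed wooden tag rail, board 76 x 444 x 12 mm; origin: centre of underside, y along the row, x across to the bins. Cheeks 50 mm high at y = +-216 mm carry a 6 mm hinge rod at x = 0, 34 mm above the table, and two 8 mm rest rods at x = +-20, 36 mm high. Five tags at y = 168, 84, 0, -84, -168 mm; which tag is where varies. Bins stand in line with them at x = 168 mm, front walls at x = 113 mm.
- tag_1 (a joint): Hinge, rad, of a smooth white plastic tag, green on one face, red on the other. 0 = upright; +1.1 = stop, leaning to the bins, green face up; -1.1 = stop, leaning to the robot, red face up. It swings freely: once pushed up past upright it falls to the other stop and stays.
- tag_1_axis (a point): Point on the hinge rod at the middle of tag_1's width, 34 mm above the table; its bin's centre is 168 mm beyond it along rail +x. The tag is 58 mm wide along the rod, 5 mm thick, 20 to 45 g; its free edge is a freely turning 8 mm roller centred 60 mm from the rod axis, 61 mm above the table at either stop, with open space below it and a lane 55 mm wide between it and the bins.
- tag_2 (a joint): Same as tag_1, for another tag on the rail.
- tag_2_axis (a point): Point on the hinge rod at the middle of tag_2's width; the tag has the sizes of tag_1 and its own bin 168 mm beyond.
- tag_3 (a joint): Same as tag_1, for another tag on the rail.
- tag_3_axis (a point): Point on the hinge rod at the middle of tag_3's width; the tag has the sizes of tag_1 and its own bin 168 mm beyond.
- tag_4 (a joint): Same as tag_1, for another tag on the rail.
- tag_4_axis (a point): Point on the hinge rod at the middle of tag_4's width; the tag has the sizes of tag_1 and its own bin 168 mm beyond.
- tag_5 (a joint): Same as tag_1, for another tag on the rail.
- tag_5_axis (a point): Point on the hinge rod at the middle of tag_5's width; the tag has the sizes of tag_1 and its own bin 168 mm beyond.
- bin_full_cards: Loose white plastic bin, 110 deep (x) x 76 wide (y) x 62 mm high, full to the brim with wooden cards filed upright. FULL. Origin at the centre of its underside. The places of the five bins vary; each belongs to the tag straight in front of it on the robot's side. Not to be shifted.
- bin_few_cards: Loose white plastic bin, 110 deep (x) x 76 wide (y) x 62 mm high, only two wooden cards lying on its floor. NOT full. Origin at the centre of its underside. The places of the five bins vary; each belongs to the tag straight in front of it on the robot's side. Not to be shifted.
- bin_full_blocks: Loose white plastic bin, 110 deep (x) x 76 wide (y) x 62 mm high, full to the brim with yellow, blue, orange and white toy bricks. FULL. Origin at the centre of its underside. The places of the five bins vary; each belongs to the tag straight in front of it on the robot's side. Not to be shifted.
- bin_few_blocks: Loose white plastic bin, 110 deep (x) x 76 wide (y) x 62 mm high, only three toy bricks on its floor. NOT full. Origin at the centre of its underside. The places of the five bins vary; each belongs to the tag straight in front of it on the robot's side. Not to be shifted.
- bin_empty: Loose white plastic bin, 110 deep (x) x 76 wide (y) x 62 mm high, empty. NOT full. Origin at the centre of its underside. The places of the five bins vary; each belongs to the tag straight in front of it on the robot's side. Not to be shifted.
- mug: Blue mug, 76 mm across, 85 mm high, handle on its +y side, loose, on the robot's side of the rail; leave it. Origin: centre of underside.
- card_pile: Pile of five wooden cards, 82 x 58 x 30 mm, loose (one piece), on the robot's side of the rail; leave it. Origin: centre of underside.
- pump_bottle: White and blue pump bottle, 64 mm across, 158 mm high, loose, standing past the rail's -y end; leave it. Origin: centre of underside.
- tissue_box: Tissue box 120 x 240 x 60 mm (with the tissue 86 mm high), loose, far left; leave it. Origin: centre of underside.
- glasses_case: Black spectacle case 155 x 55 x 30 mm, loose, to the left; leave it. Origin: centre of underside.
- ring_stacker: Peg with coloured rings, 68 mm across, 108 mm high, loose, to the right; leave it. Origin: centre of underside.

How it is judged:
By the outcome, as a careful person would: the job done as asked, in the order asked, and still so for the second after the job is handed in, with the robot touching nothing.
It also fails if it takes over 58 s, if anything falls off the work surface, if the arm or the gripper's body presses on something with over 40 N, if the wrist force passes 120 N, or if a joint passes its speed limit or range.

## Working session

There is one attempt and no reset: what is moved stays moved. The work goes in short steps, each a Python script; the robot and the scene stay as the last script left them, time stands still between calls to the robot, and variables do not carry over. Pictures are saved under pics/ and viewed, and the job is handed in when it is done.

```bash
mkdir -p pics
python3 - <<'E'
from bench import robot
import cv2
for n in ["scene","top","wrist"]:
    d=robot.get_image(n); cv2.imwrite(f"pics/{n}0.png",d["img"]); print(n,{k:v for k,v in d.items() if k!="img"})
print(robot.current_t(),robot.current_eef_rot(),robot.current_gripper_width())
E
```

```text
scene {'fovy': 46.24822611782246, 'cx': 257.937033330441, 'cy': 189.76321959265638, 'k1': -0.1599775634518603, 'eye': array([1749.69406303,  534.64208882, 1129.52146264]), 'orientation': array([-2.25318501e+00, -2.93569699e-05,  2.00114874e+00])}
top {'fovy': 55.75644786533297, 'cx': 253.9203405998628, 'cy': 183.21874260771835, 'k1': -0.012806409141098164, 'eye': array([ 453.53364304,  -17.27337228, 1306.46631655]), 'orientation': array([-3.08375743e+00, -1.94583958e-03, -1.58944614e+00])}
wrist {'fovy': 61.282734339695274, 'cx': 254.4303988180904, 'cy': 188.04396847007442, 'k1': -0.0355468994649149, 'eye': array([ 95.30562628, 546.45272953, 385.16901982]), 'orientation': array([2.88892875e+00, 1.38364216e-03, 1.27394746e+00])}
0.15 [-3.14020677e+00 -3.36232754e-04  2.84380457e+00] 1.0004960112952042
```

View pics/scene0.png

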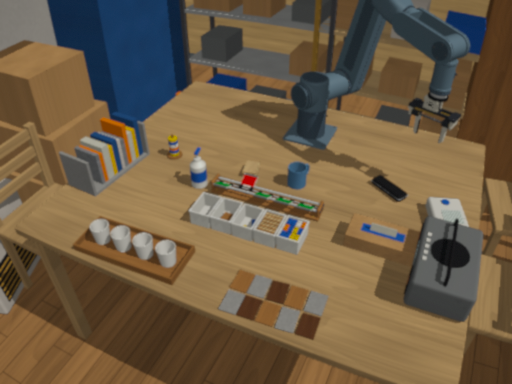

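View pics/top0.png

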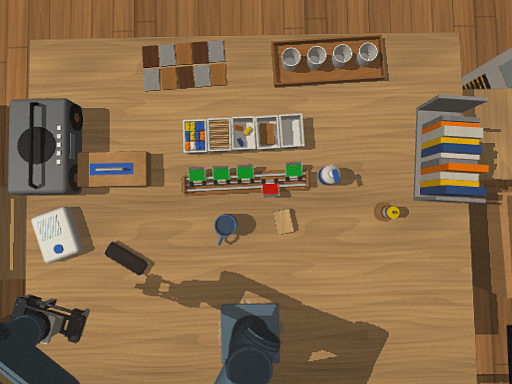

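View pics/wrist0.png

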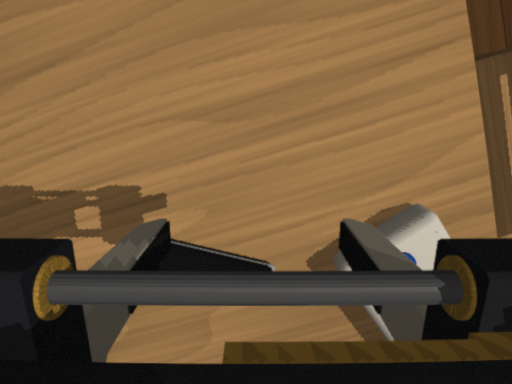

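The top view shows the bins from left (+y) to right at about row 132: full bricks (194), full cards (219), few bricks (243), few cards (267) and empty (291). The tags read green, green, green, red, green. The middle tag and the -y-end tag look wrong, so I'll zoom in and measure.

```bash
cat > h.py <<'E'
import numpy as np, cv2
from scipy.spatial.transform import Rotation as R
def K(d):
    f=d["img"].shape[0]/2/np.tan(np.radians(d["fovy"])/2)
    return np.array([[f,0,d["cx"]],[0,f,d["cy"]],[0,0,1]])
def ray(d,uv,z):
    uv=np.array(uv,float).reshape(-1,1,2)
    n=cv2.undistortPoints(uv,K(d),np.array([d["k1"],0,0,0.])).reshape(-1,2)
    # note: model is forward radial 1+k1 r^2
    v=np.c_[n,np.ones(len(n))]@R.from_euler("xyz",d["orientation"]).as_matrix().T
    e=d["eye"]; return e+v*((z-e[2])/v[:,2])[:,None]
def blobs(d,col,amin=60):
    h=cv2.cvtColor(d["img"],cv2.COLOR_BGR2HSV)
    m=cv2.inRange(h,(45,100,60),(80,255,255)) if col=="g" else cv2.inRange(h,(0,200,120),(5,255,255))|cv2.inRange(h,(174,200,120),(180,255,255))
    n,_,s,c=cv2.connectedComponentsWithStats(m)
    return [(c[i],s[i]) for i in range(1,n) if s[i][4]>amin]
E
python3 - <<'E'
from bench import robot
from h import *
d=robot.get_image("top")
cv2.imwrite("pics/topz.png",cv2.resize(d["img"][100:250,165:365],None,fx=4,fy=4,interpolation=cv2.INTER_CUBIC))
for c in "gr":
  for p,s in blobs(d,c): print(c,p.round(1),s,ray(d,p,50).round(1))
E
```

```text
g [293.  170.1] [285 165  17  12 172] [[ 569.3 -157.7   50. ]]
g [244.8 172.3] [237 167  16  12 175] [[564.6  10.   50. ]]
g [196.4 175. ] [189 169  16  13 176] [[558.4 178.   50. ]]
g [220.8 173.8] [213 168  17  13 180] [[561.3  93.5  50. ]]
r [270.  188.4] [263 183  15  11 148] [[507.1 -76.6  50. ]]
```

View pics/topz.png

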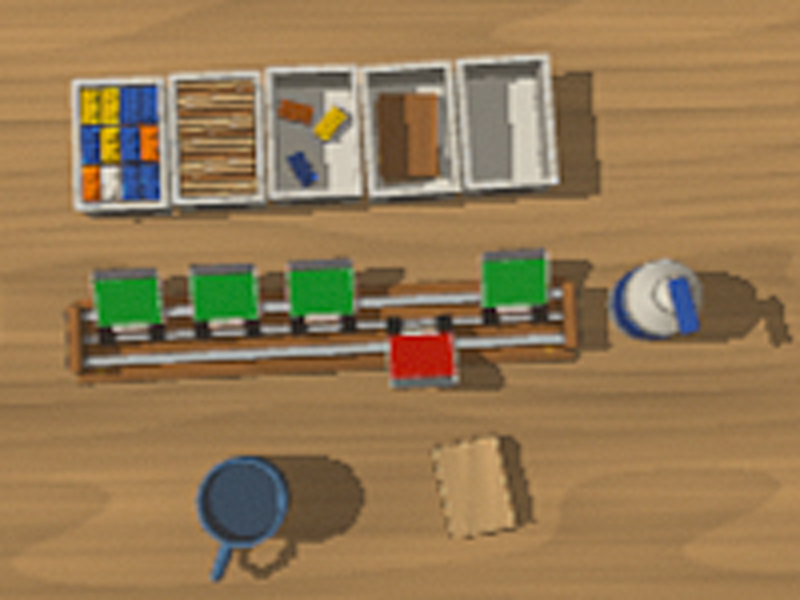

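Tags at positions 3 (few bricks) and 5 (empty) are green up and need to go red. Next I'll cross-check the hinge line against the rail cheeks, the bin fronts and the bottle.

Run:
```python
from bench import robot
from h import *
d=robot.get_image("top")
z=lambda u,v:(165+(u+.5)/4-.5,100+(v+.5)/4-.5)
for n,u,v,h in [("cheekL",75,342,50),("cheekR",571,321,50),("roller3",321,262,63),("roller5",514,254,63),("rollerred",422,383,63),
  ("binfront3",316,199,62),("binfront5",507,188,62),("bottle shoulder",660,298,110),("bottle left",612,310,60),("bottle bottom",640,340,40)]:
    print(n,ray(d,[z(u,v)],h).round(1))
s=robot.get_image("scene")
cv2.imwrite("pics/scz.png",cv2.resize(s["img"][135:260,160:340],None,fx=4.4,fy=4.4,interpolation=cv2.INTER_CUBIC))
for yaw in (1.603,-1.539): print(yaw,robot.inverse_kinematics([622,-155,50],[np.pi,0,yaw]),robot.inverse_kinematics([622,12,50],[np.pi,0,yaw]))
```

```text
cheekL [[524.1 223.6  50. ]]
cheekR [[ 534.4 -206.8   50. ]]
roller3 [[588.4   8.9  63. ]]
roller5 [[ 592.3 -157.3   63. ]]
rollerred [[482.7 -75.8  63. ]]
binfront3 [[643.2  12.3  62. ]]
binfront5 [[ 649.8 -152.8   62. ]]
bottle shoulder [[ 548.3 -272.   110. ]]
bottle left [[ 542.6 -240.9   60. ]]
bottle bottom [[ 517.3 -268.3   40. ]]
1.603 [-0.41794345  0.56459567  1.50414075  0.          1.07285623 -0.45014712] [-1.59766968e-01  5.35845587e-01  1.55635289e+00 -4.44089210e-16
  1.04939418e+00 -1.91970641e-01]
-1.539 [-4.17943449e-01  5.64595673e-01  1.50414075e+00 -4.44089210e-16
  1.07285623e+00  2.69185288e+00] [-1.59766968e-01  5.35845587e-01  1.55635289e+00 -4.44089210e-16
  1.04939418e+00  2.95002936e+00]
```

View pics/scz.png

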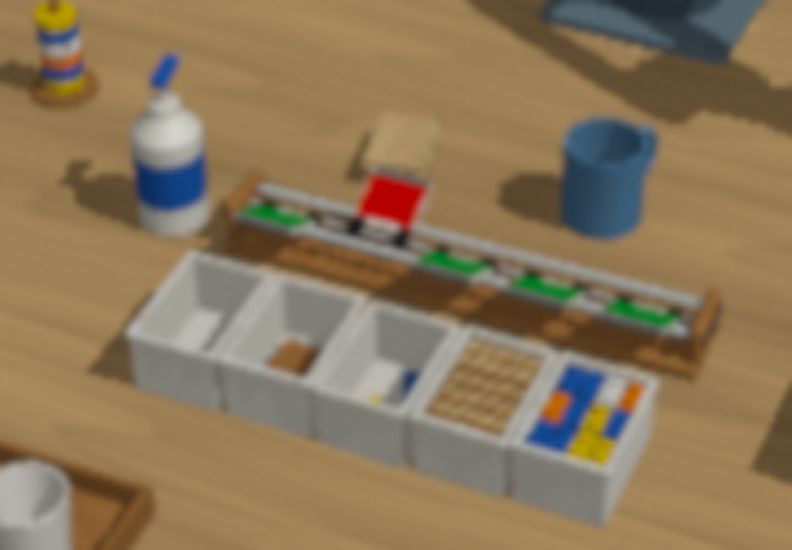

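```bash
cat >> h.py <<'E'
T=0.0325
def push(robot,hx,hy):
    o=[np.pi,0,np.pi/2+T]
    P=lambda a,z:[hx+a*np.cos(T),hy+a*np.sin(T),z]
    robot.move_ptp(P(84,170),o)
    robot.move_linear(P(84,110),speed=150)
    print("down",robot.move_linear(P(84,51),speed=80,f_stop=5), robot.current_tcp_pos())
    print("push",robot.move_linear(P(6,51),speed=60,f_stop=12), robot.current_tcp_pos())
    print(robot.current_contact_force())
    robot.move_linear(P(6,170),speed=150)
    print("t",robot.current_t())
E
python3 - <<'E'
from bench import robot
from h import *
robot.move_gripper(0.0)
robot.move_ptp([500,150,260],[np.pi,0,np.pi/2+T])
push(robot,534,8)
for n in("scene","top"):
    d=robot.get_image(n); cv2.imwrite(f"pics/{n}1.png",cv2.resize(d["img"][90:290,120:380],None,fx=3,fy=3))
E
```

```text
down False [618.40846638  10.66891586  51.36531063]
push False [540.40577365   8.13774487  51.01678313]
[0.7869014  0.41388739 0.04128538]
t 8.2417
```

View pics/scene1.png

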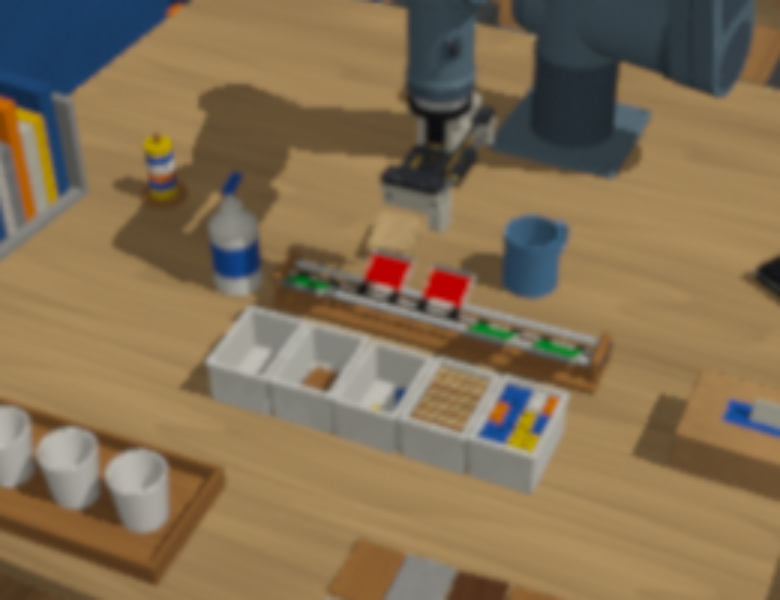

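View pics/top1.png

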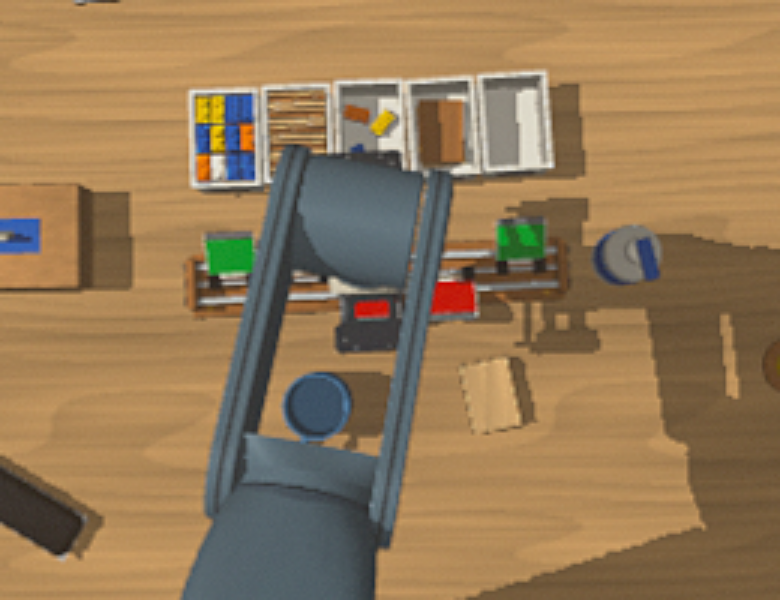

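The middle tag now lies red up (scene view at about (447,287)) and the bins look unmoved. Next is the -y-end tag.

Run:
```python
from bench import robot
from h import *
push(robot,538.5,-156)
robot.move_linear([480,-100,260],speed=200)
robot.move_ptp([161,526,220],[np.pi,0,2.84])
for n in("scene","top"):
    d=robot.get_image(n); cv2.imwrite(f"pics/{n}2.png",cv2.resize(d["img"][90:290,120:380],None,fx=3,fy=3))
for c in "gr":
  for p,s in blobs(d,c): print(c,p.round(1),ray(d,p,50).round(1))
a=cv2.imread("pics/top0.png"); df=cv2.absdiff(a,d["img"]).max(2); df=(df>40).astype(np.uint8)
n,_,s,cc=cv2.connectedComponentsWithStats(df); print([(cc[i].round(),s[i][4]) for i in range(1,n) if s[i][4]>5])
print(robot.current_t())
```

```text
down False [ 622.80623952 -153.45203089   51.33154876]
push False [ 544.85328524 -155.86011141   51.0118132 ]
[ 0.44911992 -0.15884086 -0.65072145]
t 12.925
g [196.4 175. ] [[558.4 178.   50. ]]
g [220.8 173.8] [[561.3  93.5  50. ]]
r [269.9 188.4] [[507.3 -76.2  50. ]]
r [294.1 187.4] [[ 509.2 -160.2   50. ]]
r [245.7 189.6] [[504.5   7.7  50. ]]
[(array([296., 169.]), np.int32(318)), (array([248., 172.]), np.int32(329)), (array([297., 189.]), np.int32(303)), (array([249., 191.]), np.int32(295)), (array([172., 281.]), np.int32(36)), (array([140., 286.]), np.int32(43)), (array([164., 287.]), np.int32(68)), (array([149., 294.]), np.int32(22)), (array([ 36., 297.]), np.int32(40)), (array([ 52., 300.]), np.int32(28)), (array([168., 300.]), np.int32(17)), (array([ 35., 304.]), np.int32(44)), (array([ 72., 307.]), np.int32(141)), (array([182., 304.]), np.int32(14)), (array([ 61., 311.]), np.int32(73)), (array([ 29., 310.]), np.int32(32)), (array([ 68., 326.]), np.int32(33))]
16.2833
```

View pics/top2.png

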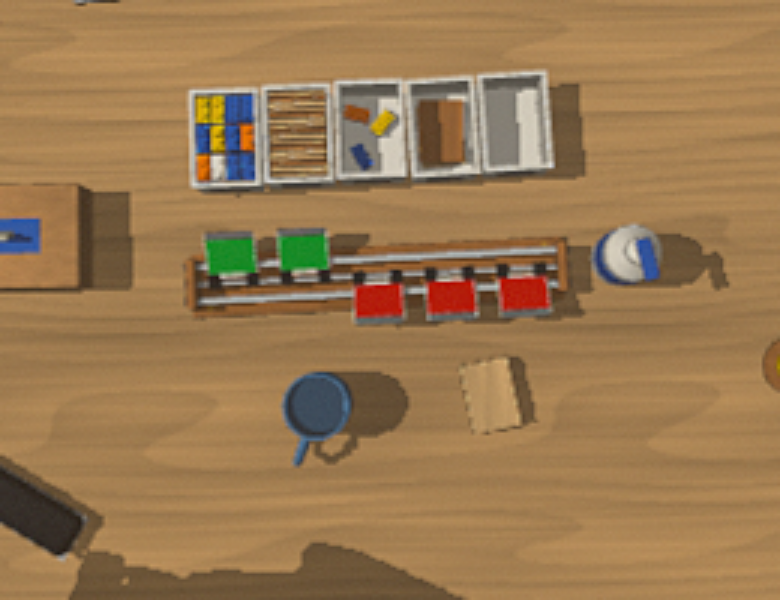

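View pics/scene2.png

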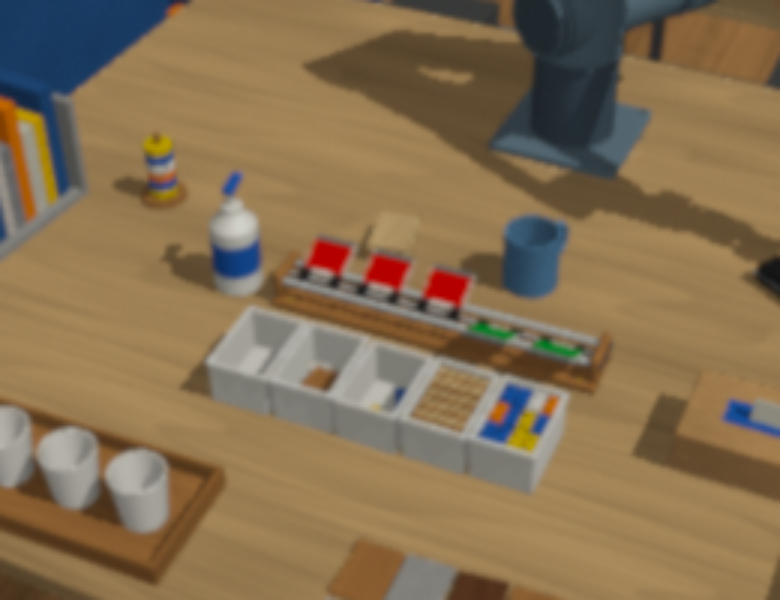

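Both full bins now show green and the other three show red. Compared with the first picture, only the two pushed tags, the gripper and their shadows have changed.

```bash
python3 -c "
from bench import robot
robot.hand_in(); print(robot.current_t())"
```

```text
the job is handed in; nothing more can be done
the job is handed in; nothing more can be done
```

The two wrong tags are now red face up, and the job is handed in. They were the middle tag (bin with few bricks) and the tag at the rail's -y end (empty bin). I pushed each one over towards the robot with the closed fingertip, and neither push reached its 12 N stop limit.

- **Tags:** the last top and scene pictures show green only at the full-bricks and full-cards bins, and red at the other three.
- **Nothing else shifted:** comparing the first and last top pictures, only the two pushed tags, the gripper and their shadows changed; the bins and loose items show no movement.
- **Time:** the clock stood at 16.3 s of the allowed 58 s at the last check, with the arm parked clear.
- **Disagreement:** the rail cheeks and the tag rollers gave hinge positions about 5 mm apart. I used the roller value, since the near faces of the cheeks, seen at an angle, bias that reading. Both pushes worked with it.

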